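Load the revolving marker caddy

TASK

Tidy the drawing things into the revolving caddy: first turn its deck by the knob until it clicks with the marker rack on the open side facing you, and stand every fat square marker on the table end-down in a slot of the rack, one to a slot, fully down. Then turn the deck half a turn until it clicks with the tin tray on the open side, and seat every flat paint tin level and fully down in a pocket of the tray. Finally turn the deck back until it clicks with the markers facing you again; do not tip over the glass water jar.

Things in the scene. Friction and masses are not known exactly. Their poses are not given: they have to be found in the camera images.
- turntable (a joint): Angle of the caddy's round wooden deck (310 mm across, top 45 mm above the table), rad, growing clockwise from above. A spring plunger clicks it home at 0 (marker rack towards the robot) and at 3.1416 (tin tray towards the robot), pulling in from 0.1 rad; about 3 N at the knob to leave. Free between; stops at -0.2 and 3.34, so the knob only passes round the robot's side.
- knob (a point): Centre of the turning knob: upright dark wooden cylinder, 28 mm across, 35 mm tall (17 mm above and below this point), on a 12 mm steel stalk, 135 mm from the deck's axis, 138 mm above the table. At joint 0 it is at the base's -y side, at 1.57 nearest the robot, at 3.14 at the +y side.
- base: Fixed grey round foot of the caddy, 320 mm across; origin on the table on the turning axis; +x points to the covered rear, away from the open loading side. A clear plastic cover plate, 170 mm wide in y, on two rear posts, spans 60 to 175 mm behind the axis, 215 to 219 mm above the table, so the rear of the deck cannot be loaded.
- rack (a point): Plywood marker rack on the deck, 36 x 162 x 65 mm, three square slots in a row along its y. Origin: middle of its underside. z runs up along the slots, leaning 30 degrees from vertical towards the deck's axis; y level, along the row; -x side looks outward. Slot floor at z = 5 mm, mouths at 65 mm; a marker fully down has its centre at z = 80 mm.
- tray (a point): Low plywood tray on the other side of the deck from the rack, 69 x 204 x 16 mm, two oblong pockets side by side along its y. Origin: middle of its underside, on the deck. z up, y along the row, +x outward. Each pocket is 61 mm in x by 93 mm in y, 12 mm deep, floor at z = 4 mm; a tin lies with its length along y.
- slot0 (a point): Centre of the mouth of slot 0 of the rack (28 mm square, 60 mm deep along the rack's -z). Slots are 50 mm apart.
- slot1 (a point): Centre of the mouth of slot 1 of the rack (28 mm square, 60 mm deep along the rack's -z). Slots are 50 mm apart.
- slot2 (a point): Centre of the mouth of slot 2 of the rack (28 mm square, 60 mm deep along the rack's -z). Slots are 50 mm apart.
- pocket0 (a point): Centre of the floor of pocket 0 of the tray, 12 mm below its rim, 49 mm above the table.
- pocket1 (a point): Centre of the floor of pocket 1 of the tray, 12 mm below its rim, 49 mm above the table.
- marker1: Fat grey marker with a square barrel, 150 x 18 x 18 mm, 45 g, lying on the table. Origin at its centre, x along its length; the two ends are alike. May be absent.
- marker2: Fat grey marker with a square barrel, 150 x 18 x 18 mm, 45 g, lying on the table. Origin at its centre, x along its length; the two ends are alike. May be absent.
- marker3: Fat grey marker with a square barrel, 150 x 18 x 18 mm, 45 g, lying on the table. Origin at its centre, x along its length; the two ends are alike. May be absent.
- tin1: Flat aluminium paint tin, 88 x 56 x 28 mm (x, y, z), 160 g, lying on the table. Origin: centre of its underside; both ends alike. May be absent.
- tin2: Flat aluminium paint tin, 88 x 56 x 28 mm (x, y, z), 160 g, lying on the table. Origin: centre of its underside; both ends alike. May be absent.
- jar: Open glass water jar, 72 mm across, 85 mm tall, standing on the table; origin at the centre of its underside. Not to be knocked over.
- tape: Roll of paper tape, 90 mm across and 24 mm high, lying among the tins; not part of the job.
Not all that is in view belongs to the job. Leave any green look-alike of the tin1 alone.

How it is judged:
On the way, in this order (a step that is already met when the one before it is completed fails the run):
1. the deck is turned to the click with the marker rack on the open side (value of joint turntable between -0.07 and 0.07 rad and velocity of joint turntable between -0.05 and 0.05 rad/s), for 0.2 s.
2. every marker stands fully down in a slot of the rack (all of step 1 and z of marker1 in the frame of rack between 0.07 and 0.092 m and angle between the x axis of each of marker1, marker2, marker3 and the z axis of rack, either way round below 0.25 rad and x of marker1 in the frame of rack between -0.02 and 0.02 m and y of marker1 in the frame of rack between -0.08 and 0.08 m and z of marker2 in the frame of rack between 0.07 and 0.092 m and x of marker2 in the frame of rack between -0.02 and 0.02 m and y of marker2 in the frame of rack between -0.08 and 0.08 m and z of marker3 in the frame of rack between 0.07 and 0.092 m and x of marker3 in the frame of rack between -0.02 and 0.02 m and y of marker3 in the frame of rack between -0.08 and 0.08 m), for 0.2 s.
3. the deck is turned half a turn to the click with the tray on the open side, markers still in the rack (value of joint turntable between 3.0716 and 3.2116 rad and velocity of joint turntable between -0.05 and 0.05 rad/s and z of marker1 in the frame of rack between 0.07 and 0.092 m and angle between the x axis of each of marker1, marker2, marker3 and the z axis of rack, either way round below 0.25 rad and x of marker1 in the frame of rack between -0.02 and 0.02 m and y of marker1 in the frame of rack between -0.08 and 0.08 m and z of marker2 in the frame of rack between 0.07 and 0.092 m and x of marker2 in the frame of rack between -0.02 and 0.02 m and y of marker2 in the frame of rack between -0.08 and 0.08 m and z of marker3 in the frame of rack between 0.07 and 0.092 m and x of marker3 in the frame of rack between -0.02 and 0.02 m and y of marker3 in the frame of rack between -0.08 and 0.08 m), for 0.2 s.
4. every tin lies flat and fully down in a pocket of the tray (all of step 3 and z of tin1 in the frame of tray between -0.002 and 0.0075 m and angle between each of tin1, tin2's own z axis and vertical below 0.06 rad and angle between the x axis of each of tin1, tin2 and the y axis of tray, either way round below 0.08 rad and x of tin1 in the frame of tray between -0.006 and 0.006 m and y of tin1 in the frame of tray between -0.06 and 0.06 m and z of tin2 in the frame of tray between -0.002 and 0.0075 m and x of tin2 in the frame of tray between -0.006 and 0.006 m and y of tin2 in the frame of tray between -0.06 and 0.06 m), for 0.2 s.
At the end, for the whole second after the job is handed in: Deck at rest within 0.07 rad of the click with the rack in front; each marker in a slot, centre 70 to 92 mm along rack z, within 0.25 rad of its axis; each tin in a pocket, underside within 3.5 mm of its floor, level within 0.06 and square within 0.08 rad; all at rest (all of step 2 and z of tin1 in the frame of tray between -0.002 and 0.0075 m and angle between each of tin1, tin2's own z axis and vertical below 0.06 rad and angle between the x axis of each of tin1, tin2 and the y axis of tray, either way round below 0.08 rad and x of tin1 in the frame of tray between -0.006 and 0.006 m and y of tin1 in the frame of tray between -0.06 and 0.06 m and z of tin2 in the frame of tray between -0.002 and 0.0075 m and x of tin2 in the frame of tray between -0.006 and 0.006 m and y of tin2 in the frame of tray between -0.06 and 0.06 m and linear speed of each of marker1, marker2, marker3, tin1, tin2 below 0.02 m/s); the robot touches nothing.
It fails at once if the glass water jar is tipped over (angle between jar's own z axis and vertical above 0.6 rad).
Of marker1, marker2, marker3 only 2 to 3 are there at a start; the rules pass over those that are not, and their reading is None.
Of tin1, tin2 only 1 to 2 are there at a start; the rules pass over those that are not, and their reading is None.
At some moment in a run one of marker1, marker2, marker3, tin1, tin2 may be knocked a few centimetres aside while the robot is not near it.
It also fails if it takes over 210 s, if anything falls off the work surface, if the arm or the gripper's body presses on something with over 40 N, if the wrist force passes 120 N, or if a joint passes its speed limit or range.

ROBOT

A 7-joint arm with a two-finger parallel gripper is mounted at the origin on the work surface. World frame = base frame: x ahead of the robot, y to its left, z up, the work surface at z = 0. Lengths are in m, angles in rad, forces in N, time in s.
With the tool pointing down it reaches from about 0.35 to 0.775 m from the base axis. Payload 3.1 kg.
Tool frame: the origin (TCP) lies on the centre line of the jaws, within the pads' length; the fingertips stand robot.tip_extent ahead of it and the grasp point (between the pads) lies 11 mm behind it (robot.tip_extent is the distance from the TCP to the fingertips, in m); z points along the fingers, y is the line along which they close (so a half turn about z gives the same grasp; the last joint's range is limited). The gripper opens to 85 mm and grips with 20 to 120 N. Pads are 22 mm wide; open, the fingers measure 114 mm over their backs; the gripper's body (76 mm by 85 mm) begins 54 mm behind the grasp point. The pads swing forward as they close: fully open they stand 13 mm farther back than shut.
Start: joints at [-1.155, 0.311, 0.014, 1.512, -0.004, 1.319, -0.027], TCP at [0.243, 0.493, 0.239] pointing down, gripper open.
Joint ranges: [-2.7, 2.7], [-0.3, 1.91], [-1.27, 1.3], [0.12, 2.57], [-1.44, 4.58], [0.2, 2.03], [-3.05, 3.05]. Speed limits (rad/s): [2.79, 2.79, 3.14, 3.14, 3.14, 3.14, 3.14].

INTERFACE

Orientations are given as a unit quaternion [w, x, y, z].
In Python, from cell import robot gives the robot as it stands. The module is installed in compiled form; this text tells all that it offers. Calls block until the motion is done:
- robot.reach(position, orientation): joint-space move of the TCP to a pose.
- robot.move_l(position, rotation=None, velocity=0.15, until_force=None): straight line of the TCP; rotation=None keeps the orientation; velocity is the mean speed in m/s. With until_force (N) it stops when the force on the tool has changed by that much, and returns True; else False.
- robot.move_joints(angles): joint-space move.
- robot.move_gripper(opening, squeeze=None): finger opening in m; squeeze is the grip in N (None keeps the last); returns when the fingers have stopped.
- robot.hold(seconds).
- robot.inverse_kinematics(position, orientation): joint angles nearest the present ones, or None.
- robot.read_camera(name): name is "scene" or "top" or "wrist"; returns (picture, depth): 400x640x3 uint8, red, green, blue; 400x640 float32, m along the optical axis (not along the pixel's ray), 0 where there is no reading.
- robot.camera_info(name): a dict with "vfov" (degrees; the focal length in pixels is half the picture's height over the tangent of half this angle, whatever the lens; pixels are square), "cx", "cy" (the principal point, pixels), "distortion" ([k1, k2, p1, p2, k3] as OpenCV has them; the pictures are not rectified), "pose" (4x4, takes a point from camera to world coordinates); the wrist camera has in their place "hand_eye" (4x4, takes a point from camera to tool coordinates, whose origin is the TCP and whose axes are the flange's). Camera axes: x right, y down, z forward; pixel columns grow to the right and rows downward; lengths in m; the calibration is good to about 2 mm. A picture is of the moment at which its call begins: read the wrist's pose just before it. camera_info takes no time and is no camera call.
A pose or a line that the arm cannot do raises robot.IKError and nothing moves.
- robot.job_done(): hands the job in; it is judged then, once.
Trained networks look in the newest picture that a camera, given by its name, has taken for a name from the list of things; names that differ only in an ending like _2 or _b are one class to them, and where a whole thing is asked for, a point or a joint stands for the part that bears it (a point fixed in the world has none). Each returns a list of dicts, best first, with "conf" (0 to 1); they miss things now and then, are a little off and sometimes report something else, mostly with a low value. They report only what shows in the picture. A call takes as long as a camera call. They do not tell look-alikes from the thing itself.
- robot.find_in(target, camera): "at" ([x, y, z] in m, in world coordinates, good to about 4 mm: the middle of the surface that is visible of it).
- robot.place_of(target, camera): "at" ([x, y, z] in m, in world coordinates, good to about 4 mm: a listed point, or the origin of a listed thing).
Readings, each from a call of its own:
- robot.read_clock(): time.
- robot.read_qpos(): joint angles.
- robot.read_qd(): joint speeds.
- robot.read_joint_torque(): joint torques, N m.
- robot.read_tool_pos(): TCP position.
- robot.read_orientation(): TCP orientation.
- robot.read_ft_force(): force on the tool from outside, world axes, zero at the start.
- robot.read_torque(): the same for the moment, N m.
- robot.read_gripper_width(): finger opening in m.
- robot.read_gripper_force(): force on a finger pad.
Only numpy, scipy, OpenCV 4.12 (cv2) and the standard library are available. Lean on these libraries where they do the work, as an engineer would, in place of code of your own. Each camera call takes 0.05 s, during which the arm holds its last target. There are 200 camera calls.

## Working session

There is one attempt and no reset: what is moved stays moved. The work goes in short steps, each a Python script; the robot and the scene stay as the last script left them, time stands still between calls to the robot, and variables do not carry over. Pictures are saved under pics/ and viewed, at most 14 in all, crops included, and the job is handed in when it is done.

```bash
mkdir -p pics; ls
cat > h.py <<'E'
import numpy as np, cv2
from cell import robot
from scipy.spatial.transform import Rotation as R
def shot(cam,name=None):
    p,d=robot.read_camera(cam)
    if name: cv2.imwrite('pics/%s.png'%name,p[:,:,::-1])
    return p,d
def K(cam):
    i=robot.camera_info(cam); f=200/np.tan(np.radians(i['vfov']/2))
    return np.array([[f,0,i['cx']],[0,f,i['cy']],[0,0,1]]),np.array(i['distortion'],float),i
def tool():
    T=np.eye(4); q=robot.read_orientation(); T[:3,:3]=R.from_quat([q[1],q[2],q[3],q[0]]).as_matrix(); T[:3,3]=robot.read_tool_pos(); return T
def cloud(cam,d,T=None):
    k,dist,i=K(cam); v,u=np.mgrid[0:400,0:640]
    n=cv2.undistortPoints(np.stack([u,v],-1).reshape(-1,1,2).astype(float),k,dist).reshape(400,640,2)
    P=np.dstack([n*d[...,None],d]); M=np.array(i['pose']) if 'pose' in i else T@np.array(i['hand_eye'])
    W=P@M[:3,:3].T+M[:3,3]; W[d<=0]=np.nan; return W
def quat(m):
    q=R.from_matrix(m).as_quat(); return [q[3],q[0],q[1],q[2]]
def down(yaw): # tool y (closing) at world angle yaw, z down
    y=np.array([np.cos(yaw),np.sin(yaw),0]); z=np.array([0,0,-1.]); return quat(np.column_stack([np.cross(y,z),y,z]))
E
python3 - <<'E'
from h import *
for c in ('scene','top'):
    shot(c,c+'0')
    k,d,i=K(c); print(c,np.round(i['pose'],3).tolist(),np.round(k,1).tolist(),d)
    for t in ('marker1','tin1','jar','tape','knob','base','rack','tray','slot0','slot1','slot2','pocket0','pocket1'):
        f='place_of'
        print(t,[(np.round(r['at'],3).tolist(),round(r['conf'],2)) for r in getattr(robot,f)(t,c)])
print(robot.tip_extent,robot.read_clock(),robot.read_orientation())
print(np.round(robot.camera_info('wrist')['hand_eye'],3))
E
```

```text
pics
scene [[-0.706, 0.559, -0.434, 0.898], [0.708, 0.545, -0.449, 0.421], [-0.015, -0.625, -0.781, 0.858], [0.0, 0.0, 0.0, 1.0]] [[363.8, 0.0, 317.9], [0.0, 363.8, 189.5], [0.0, 0.0, 1.0]] [-0.03766418  0.          0.          0.          0.        ]
marker1 [([0.458, 0.252, 0.007], 0.86), ([0.516, 0.377, 0.008], 0.6)]
tin1 [([0.438, -0.338, 0.003], 0.85), ([0.457, 0.25, 0.009], 0.67), ([0.558, -0.314, -0.003], 0.56)]
jar [([0.392, -0.196, 0.001], 0.79)]
tape [([0.491, -0.429, 0.003], 0.65), ([0.582, -0.049, -0.0], 0.37)]
knob [([0.466, -0.121, 0.142], 0.56), ([0.458, 0.254, 0.008], 0.55)]
base [([0.582, -0.049, 0.002], 0.57)]
rack [([0.524, 0.038, 0.052], 0.85)]
tray []
slot0 [([0.541, 0.011, 0.109], 0.88), ([0.584, 0.033, 0.11], 0.74), ([0.524, 0.039, 0.05], 0.23)]
slot1 [([0.541, 0.011, 0.109], 0.88), ([0.584, 0.033, 0.11], 0.74), ([0.524, 0.039, 0.05], 0.23)]
slot2 [([0.541, 0.011, 0.109], 0.88), ([0.584, 0.033, 0.11], 0.74), ([0.524, 0.039, 0.05], 0.23)]
pocket0 [([0.577, -0.146, 0.048], 0.8), ([0.666, -0.089, 0.049], 0.66)]
pocket1 [([0.577, -0.146, 0.048], 0.8), ([0.666, -0.0
[... 598 characters left out ...]

knob [([0.46, -0.114, 0.138], 0.88)]
base [([0.576, -0.049, 0.003], 0.73)]
rack [([0.524, 0.035, 0.055], 0.61)]
tray [([0.618, -0.119, 0.049], 0.66)]
slot0 [([0.543, 0.011, 0.112], 0.98), ([0.582, 0.038, 0.112], 0.64)]
slot1 [([0.543, 0.011, 0.112], 0.98), ([0.582, 0.038, 0.112], 0.64)]
slot2 [([0.543, 0.011, 0.112], 0.98), ([0.582, 0.038, 0.112], 0.64)]
pocket0 [([0.665, -0.094, 0.051], 0.96), ([0.576, -0.145, 0.048], 0.69)]
pocket1 [([0.665, -0.094, 0.051], 0.96), ([0.576, -0.145, 0.048], 0.69)]
0.008 1.4 [2.52583349e-05 2.26870413e-01 9.73924953e-01 3.63825992e-05]
[[ 0.001 -0.958 -0.288  0.072]
 [ 1.     0.001  0.    -0.001]
 [ 0.    -0.288  0.958 -0.135]
 [ 0.     0.     0.     1.   ]]
```

View pics/top0.png

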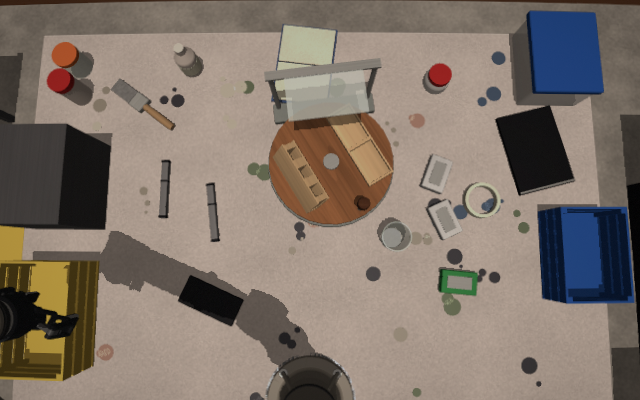

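View pics/scene0.png

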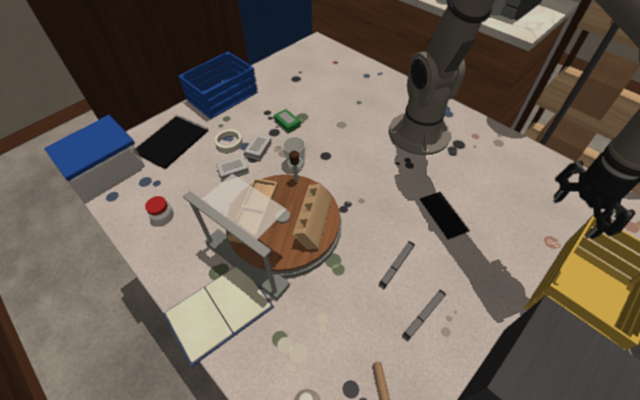

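Top view: markers at px (165,188) and (212,212). Grey tins are at (436,174) and (445,219), and the green look-alike at (459,282) is not to be touched. The jar is at (394,236), tape at (482,200), knob at (362,203), and the rack is to the left on the deck. The scene view agrees. Next I'll measure yaws and make an enlarged crop.

```bash
cat >> h.py <<'E'
def rect(W,c,r,z0,z1,mask=None):
    m=(np.hypot(W[...,0]-c[0],W[...,1]-c[1])<r)&(W[...,2]>z0)&(W[...,2]<z1)
    if mask is not None: m&=mask
    m=cv2.morphologyEx(m.astype(np.uint8),cv2.MORPH_OPEN,np.ones((2,2)))
    n,l,s,_=cv2.connectedComponentsWithStats(m); j=1+np.argmax(s[1:,4]); P=W[l==j]
    (x,y),(w,h),a=cv2.minAreaRect(P[:,:2].astype(np.float32)*1000)
    if w<h: w,h,a=h,w,a+90
    a=np.radians((a+90)%180-90)
    return np.array([x,y])/1000,(round(w,1),round(h,1)),a,np.median(P[:,2]),len(P)
E
python3 - <<'E'
from h import *
p,d=shot('top'); W=cloud('top',d)
a=p[130:310,130:260]; b=p[130:310,370:500]
cv2.imwrite('pics/crop.png',cv2.resize(np.hstack([a,b])[:,:,::-1],None,fx=3,fy=3,interpolation=cv2.INTER_CUBIC))
print('table z',np.nanmedian(W[250:300,250:300,2]))
for n,c,r,z0,z1 in (('m',(.457,.252),.1,.008,.03),('m',(.515,.378),.1,.008,.03),('t',(.442,-.333),.065,.012,.04),('t',(.554,-.318),.065,.012,.04),('jar',(.395,-.2),.06,.03,.1),('green',(.284,-.366),.06,.012,.04),('tape',(.488,-.434),.06,.012,.04),('cover',(.72,-.04),.15,.15,.3)):
    print(n,rect(W,c,r,z0,z1))
for (u,v) in ((330,70),(325,100),(290,185),(360,150),(362,203),(330,160)): print(u,v,W[v,u])
E
```

```text
table z -0.0005697270387323705
m (array([nan, nan]), (0.0, 0.0), np.float64(0.0), np.float64(nan), 464)
m (array([0.51297156, 0.37400076]), (146.4, 14.1), np.float64(-0.08061961199304221), np.float64(nan), 464)
t (array([ 0.43644443, -0.34001978]), (90.2, 66.2), np.float64(0.4149566169566295), np.float64(nan), 824)
t (array([ 0.55543121, -0.32345081]), (94.4, 61.0), np.float64(-0.3844632560276541), np.float64(nan), 778)
jar (array([ 0.39106595, -0.21273729]), (89.1, 67.9), np.float64(1.445584612351513), np.float64(nan), 390)
green (array([ 0.27985852, -0.36922217]), (102.6, 58.6), np.float64(1.4664245136716556), np.float64(nan), 884)
tape (array([ 0.49742706, -0.43851233]), (87.0, 79.8), np.float64(-0.8124516190149093), np.float64(nan), 435)
cover (array([nan, nan]), (0.0, 0.0), np.float64(0.0), np.float64(nan), 4657)
330 70 [ 0.74014453 -0.04520714  0.21875038]
325 100 [ 0.67364149 -0.03469579  0.21790508]
290 185 [0.51617638 0.04847416 0.06608267]
360 150 [ 0.60710863 -0.12241546  0.04912977]
362 203 [ 0.46275224 -0.11640043  0.1542614 ]
330 160 [ 0.58047764 -0.04805613  0.05426775]
```

View pics/crop.png

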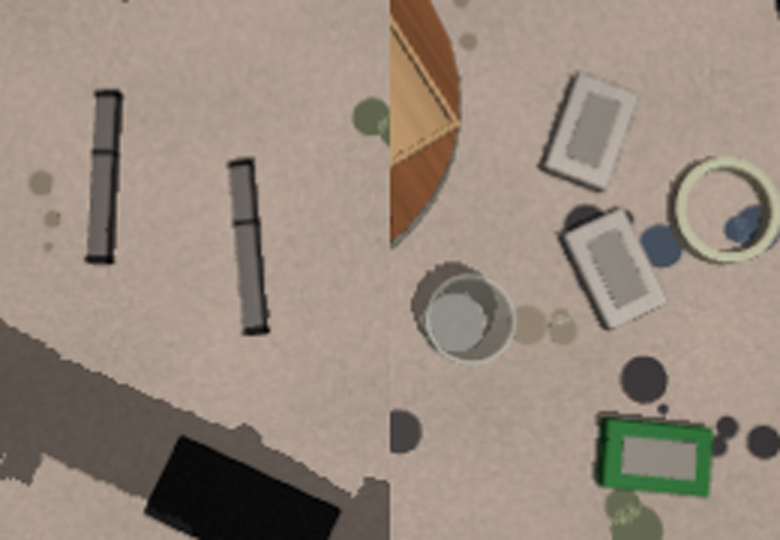

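The crop confirms two grey markers and two bare-aluminium tins (crop px (590,130) and (612,268)). The green one at (657,457) stays. Next: base yaw and IK checks for the knob arc and slot insertion.

```bash
sed -i 's/P=W\[l==j\]/P=W[l==j]; P=P[np.isfinite(P).all(1)]/' h.py
python3 - <<'E'
from h import *
p,d=shot('top'); W=cloud('top',d)
for n,c,r,z0,z1 in (('m',(.457,.252),.1,.008,.03),('m',(.515,.378),.1,.008,.03),('t',(.442,-.333),.065,.02,.04),('t',(.554,-.318),.065,.02,.04),('cover',(.72,-.04),.18,.205,.3)):
    print(n,rect(W,c,r,z0,z1))
# deck rim circle: points z 0.04-0.05
m=(abs(W[...,2]-.045)<.004)&(np.hypot(W[...,0]-.577,W[...,1]+.049)<.17)
P=W[m][:,:2]; print('deck',P.min(0),P.max(0),cv2.minEnclosingCircle(P.astype(np.float32)))
C=np.array([.577,-.049]); 
for yaw in (.06,):
  for j in np.linspace(0,np.pi,9):
    a=-np.pi/2-j+yaw; k=C+.135*np.array([np.cos(a),np.sin(a)])
    print(round(j,2),[ (None if q is None else np.round(q,2)[[0,3,4,5,6]].tolist()) for q in (robot.inverse_kinematics([*k,.131],down(a+s)) for s in (np.pi/2,-np.pi/2))])
# insertion tilt check: tool z in base xz plane at -th
cy,sy=np.cos(.06),np.sin(.06); ux=np.array([cy,sy,0]); uy=np.array([-sy,cy,0]); uz=np.array([0,0,1.])
for th in (30,45,60,70):
  t=np.radians(th); z=ux*np.cos(t)-uz*np.sin(t)
  for s in (1,-1):
    M=np.column_stack([np.cross(s*uy,z),s*uy,z])
    for x in (.50,.54,.58):
      q=robot.inverse_kinematics([x,-.05,.15],quat(M)); print(th,s,x,None if q is None else np.round(q,2).tolist())
E
```

```text
m (array([0.45411713, 0.24758517]), (149.5, 19.8), np.float64(0.09306902456180838), np.float64(0.01641283308223862), 456)
m (array([0.51272833, 0.37275476]), (145.5, 21.4), np.float64(-0.04494137602730516), np.float64(0.01595088813477996), 460)
t (array([ 0.4365285 , -0.33985736]), (90.5, 66.2), np.float64(0.4399081726837454), np.float64(0.027831117007916184), 782)
t (array([ 0.55482025, -0.32407162]), (92.8, 61.8), np.float64(-0.3613823046502099), np.float64(0.027858380891014667), 748)
cover (array([ 0.73680322, -0.05357755]), (314.0, 204.5), np.float64(-1.3599015155331464), np.float64(0.21850102413256345), 4547)
deck [ 0.42622331 -0.20278536] [0.70664838 0.10375496] ((0.5798751711845398, -0.04993057996034622), 0.15499278903007507)
0.0 [[-0.26, 1.51, -0.49, 1.22, 0.72], [-0.39, 1.51, -0.7, 1.31, -2.27]]
0.39 [[-0.36, 1.66, -0.48, 1.17, 0.37], [-0.45, 1.67, -0.62, 1.23, -2.66]]
0.79 [[-0.45, 1.81, -0.41, 1.1, -0.08], [-0.28, 1.8, -0.28, 1.07, 2.94]]
1.18 [[-0.53, 1.91, -0.29, 1.04, -0.63], [-0.39, 1.91, -0.21, 1.03, 2.43]]
1.57 [[-0.61, 1.96, -0.22, 1.02, -1.19], [-0.48, 1.96, -0.16,
[... 762 characters left out ...]
[-0.21, 0.13, 0.38, 2.31, 4.39, 0.21, 0.46]
60 1 0.5 [-1.09, -0.07, 1.21, 2.28, -0.09, 0.38, 1.84]
60 1 0.54 [-0.8, 0.11, 1.0, 2.19, -0.52, 0.43, 2.22]
60 1 0.58 [-0.56, 0.19, 0.75, 2.09, -0.57, 0.45, 2.24]
60 -1 0.5 [-0.39, -0.01, 0.53, 2.26, -0.25, 0.38, -1.16]
60 -1 0.54 [-0.44, 0.09, 0.6, 2.18, -0.39, 0.4, -1.05]
60 -1 0.58 [-0.49, 0.18, 0.67, 2.09, -0.53, 0.44, -0.94]
70 1 0.5 [-0.7, 0.09, 0.86, 2.12, -0.23, 0.64, 1.94]
70 1 0.54 [-0.59, 0.19, 0.78, 2.02, -0.34, 0.67, 2.02]
70 1 0.58 [-0.5, 0.27, 0.71, 1.93, -0.4, 0.7, 2.05]
70 -1 0.5 [-0.53, 0.08, 0.68, 2.11, -0.2, 0.63, -1.24]
70 -1 0.54 [-0.52, 0.18, 0.7, 2.02, -0.31, 0.66, -1.15]
70 -1 0.58 [-0.5, 0.27, 0.7, 1.93, -0.39, 0.7, -1.09]
```

Run:
```python
from h import *
p,d=shot('top'); W=cloud('top',d)
B=W[40:135,255:390].reshape(-1,3); B=B[np.isfinite(B).all(1)]
print(np.histogram(B[:,2],bins=np.arange(-.01,.3,.02)))
for z0,z1 in ((.212,.2205),(.222,.3),(.06,.2)):
    P=B[(B[:,2]>z0)&(B[:,2]<z1)&(B[:,0]>.6)]; 
    if len(P)>20: (c,s,a)=cv2.minAreaRect(P[:,:2].astype(np.float32)*1000); print(z0,len(P),np.round(P.mean(0),3),np.round(c,1),np.round(s,1),a)
    if len(P)>20: print(np.round(P[:,:2].min(0),3),np.round(P[:,:2].max(0),3))
cv2.imwrite('pics/cover.png',cv2.resize(p[20:240,240:420,::-1],None,fx=3,fy=2.7,interpolation=cv2.INTER_CUBIC))
```

```text
(array([4291, 1842, 1568,  273,   31,   31,   37,   35,   39,   41,   23,
       4566,    0,    0,    0]), array([-0.01,  0.01,  0.03,  0.05,  0.07,  0.09,  0.11,  0.13,  0.15,
        0.17,  0.19,  0.21,  0.23,  0.25,  0.27,  0.29]))
0.212 4027 [ 0.697 -0.034  0.218] [695.3 -35. ] [117.1 251. ] 7.238833427429199
[ 0.629 -0.155] [0.768 0.095]
0.222 79 [ 0.722 -0.043  0.223] [694.1 -35. ] [111.9 242.4] 7.317631721496582
[ 0.635 -0.149] [0.762 0.09 ]
0.06 305 [ 0.725 -0.044  0.121] [701.4 -29.5] [240.1 114.3] 89.8857192993164
[ 0.644 -0.15 ] [0.758 0.09 ]
```

View pics/cover.png

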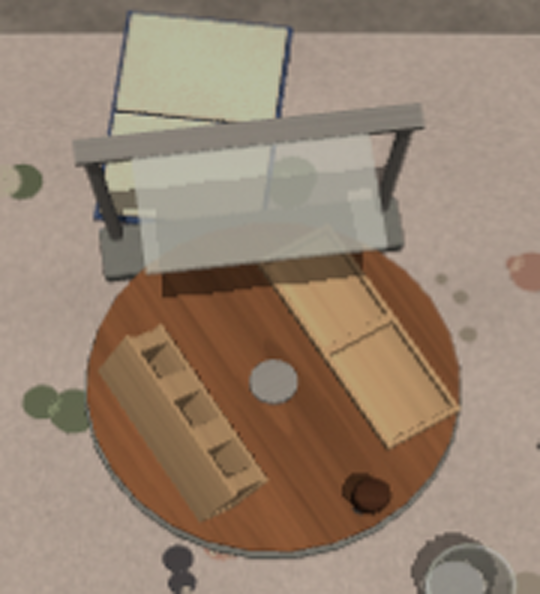

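```bash
cat >> h.py <<'E'
C=np.array([.579,-.05]); YAW=.127
def knob(j):
    a=-np.pi/2-j+YAW; return C+.135*np.array([np.cos(a),np.sin(a)]), down(a+np.pi/2)
def turn(j0,j1,v=.12,grip=30):
    k,q=knob(j0); robot.move_gripper(.06)
    robot.reach([*k,.22],q); robot.move_l([*k,.131],q,.1); robot.move_gripper(0.0,grip); print('grip',robot.read_gripper_width())
    n=max(2,int(abs(j1-j0)/.2)+1)
    for j in np.linspace(j0,j1,n+1)[1:]:
        k,q=knob(j); robot.move_l([*k,.131],q,v)
    robot.hold(.3); print('F',np.round(robot.read_ft_force(),1))
    robot.move_gripper(.05); robot.hold(.4); robot.move_l([*k,.22],None,.15)
E
python3 - <<'E'
from h import *
k,q=knob(1.17); print(k)
robot.move_l([.3,.45,.27]); 
turn(1.17,0.0)
robot.reach([.45,.1,.35],down(np.pi/2+YAW)) 
p,d=shot('top','t1')
for t in ('knob','slot0','rack','marker1','tin1'): print(t,[(np.round(r['at'],3).tolist(),round(r['conf'],2)) for r in robot.place_of(t,'top')])
print(robot.read_clock(),knob(0)[0])
E
```

```text
[ 0.46237093 -0.11799015]
grip 0.02715949725157833
F [-2.4  1.9  5.8]
knob [([0.591, -0.177, 0.14], 0.87), ([0.507, -0.06, 0.11], 0.37)]
slot0 [([0.506, -0.06, 0.112], 0.74), ([0.515, -0.107, 0.112], 0.71), ([0.498, -0.01, 0.112], 0.64)]
rack [([0.475, -0.065, 0.052], 0.94), ([0.487, -0.429, 0.002], 0.38)]
marker1 []
tin1 [([0.552, -0.321, 0.004], 0.85), ([0.438, -0.334, 0.001], 0.69), ([0.282, -0.365, -0.002], 0.67)]
11.7333 [ 0.59609895 -0.18391276]
```

Run:
```python
from h import *
robot.reach([.47,-.06,.27],down(np.pi/2+YAW)); robot.hold(.3)
T=tool(); p,d=shot('wrist','w1'); W=cloud('wrist',d,T)
print('slots',[(np.round(r['at'],3).tolist(),round(r['conf'],2)) for r in robot.place_of('slot0','wrist')])
ux=np.array([np.cos(YAW),np.sin(YAW),0]); uy=np.array([-np.sin(YAW),np.cos(YAW),0]); n=.5*ux+np.array([0,0,.866]); ex=.866*ux-np.array([0,0,.5])
P=W.reshape(-1,3); P=P[np.isfinite(P).all(1)]
P=P[(np.hypot(P[:,0]-.507,P[:,1]+.06)<.11)&(P[:,2]>.09)&(P[:,2]<.135)]
h=P@n; hist,e=np.histogram(h,bins=60); z0=e[hist.argmax()]; print('mouth plane offs',z0,'expect',np.array([.507,-.06,.112])@n,len(P))
Q=P[abs(h-z0-.001)<.004]
A=np.c_[Q[:,:2],np.ones(len(Q))]; c,*_=np.linalg.lstsq(A,Q[:,2],rcond=None); print('plane normal',np.array([-c[0],-c[1],1])/np.linalg.norm([c[0],c[1],1]),n)
q=np.c_[Q@ex,Q@uy].astype(np.float32)*1000; print(cv2.minAreaRect(q))
(cx,cy),s,a=cv2.minAreaRect(q); print('centre',ex*cx/1e3+uy*cy/1e3+n*z0, 'deck tops',np.nanmedian(W[...,2][abs(W[...,2]-.045)<.008]))
robot.reach([.35,-.25,.35],down(np.pi/2)) ; p,d=shot('top','t2'); W=cloud('top',d)
for c in ((.457,.252),(.515,.378)): print(rect(W,c,.12,.008,.03))
```

```text
slots [([0.505, -0.057, 0.111], 0.88), ([0.501, -0.009, 0.11], 0.85), ([0.51, -0.107, 0.117], 0.8), ([0.652, 0.012, 0.052], 0.41)]
mouth plane offs 0.3436005326769352 expect 0.34465062920947787 7127
plane normal [0.48382338 0.0624897  0.87293183] [0.49597317 0.06332944 0.866     ]
((375.0849304199219, -122.87741088867188), (38.37006759643555, 161.8856658935547), 0.17506562173366547)
centre [ 0.50818769 -0.05898598  0.1100156 ] deck tops 0.04521590691253141
(array([0.45436646, 0.24801167]), (149.6, 18.1), np.float64(0.10844771459257994), np.float64(0.0163543845448606), 462)
(array([0.51299976, 0.37258063]), (146.1, 21.3), np.float64(-0.050470098450309656), np.float64(0.01577008361999943), 455)
```

View pics/w1.png

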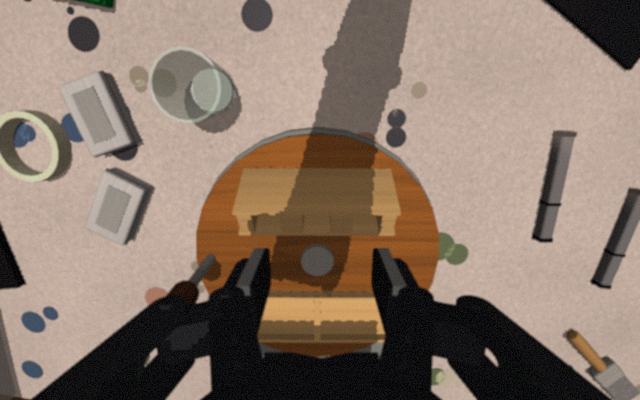

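```bash
cat >> h.py <<'E'
ux=np.array([np.cos(YAW),np.sin(YAW),0]); uy=np.array([-np.sin(YAW),np.cos(YAW),0]); uz=np.array([0,0,1.])
RZ=.5*ux+np.sqrt(.75)*uz; MOUTH=np.array([.508,-.059,.110])
def frame(y,z): return np.column_stack([np.cross(y,z),y,z])
def pick_marker(c,yaw,slot,s=-1,g=.04,tilt=np.radians(30),dry=False):
    ax=np.array([np.cos(yaw),np.sin(yaw),0]); pe=np.array([-np.sin(yaw),np.cos(yaw),0])
    Rp=frame(s*pe,-ax*np.sin(tilt)-uz*np.cos(tilt))
    e=np.pi/6+tilt; Ri=frame(s*uy,ux*np.cos(e)-uz*np.sin(e))
    cen=np.array([c[0],c[1],.009]); tip=cen+ax*g; tip[2]=.0075; tcp=tip-.008*Rp[:,2]
    ct=Rp.T@(cen-tcp); m=MOUTH+slot*.05*uy
    P=lambda z: m+(z-.065)*RZ-Ri@ct
    pre=P(.175); hi=tcp+[0,0,.3]
    if dry: return [x is not None for x in (robot.inverse_kinematics(tcp,quat(Rp)),robot.inverse_kinematics(tcp+[0,0,.1],quat(Rp)),robot.inverse_kinematics(hi,quat(Ri)),robot.inverse_kinematics(pre,quat(Ri)),robot.inverse_kinematics(P(.081),quat(Ri)))]
    robot.move_gripper(.05); robot.reach(tcp+[0,0,.1],quat(Rp)); robot.move_l(tcp,quat(Rp),.1)
    robot.move_gripper(0,70); print('w',robot.read_gripper_width())
    robot.move_l(tcp+[0,0,.16],quat(Rp),.15); robot.reach(hi,quat(Ri))
    print('held',robot.read_gripper_width()); return P,Ri,pre
E
python3 - <<'E'
from h import *
for s in (1,-1):
    for sl in (-1,1):
        print(s,sl,pick_marker((.455,.25),.10,sl,s,dry=True),pick_marker((.5145,.376),-.05,sl,s,dry=True))
print(np.round(pick_marker.__defaults__,3))
E
```

```text
1 -1 [True, True, True, True, True] [True, True, True, True, True]
1 1 [True, True, True, True, True] [True, True, True, True, True]
-1 -1 [True, True, True, True, True] [True, True, True, True, True]
-1 1 [True, True, True, True, True] [True, True, True, True, True]
[-1.     0.04   0.524  0.   ]
```

Run:
```python
from h import *
robot.reach([.40,.1,.35],down(np.pi/2))
P,Ri,pre=pick_marker((.455,.25),.10,-1,-1)
robot.move_l(pre+[0,0,.05],quat(Ri),.2); robot.move_l(pre,quat(Ri),.1)
print(robot.read_gripper_width(),robot.read_clock())
np.savez('m.npz',a=P(.0),Ri=Ri); shot('scene','s2')
```

```text
w 0.01627820125400447
held 0.015612473665448875
0.015901636500044905 24.2417
```

View pics/s2.png

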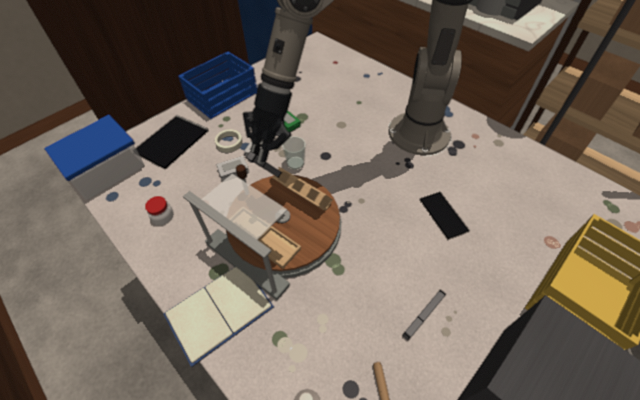

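Run:
```python
from h import *
p,d=shot('scene'); W=cloud('scene',d)
# points near expected marker line
T=tool(); m=MOUTH-.05*uy; 
P=W.reshape(-1,3); P=P[np.isfinite(P).all(1)]; r=P-m
h=r@RZ; off=np.c_[r@(np.sqrt(.75)*ux-.5*uz),r@uy]
for a in np.arange(.0,.2,.02):
    k=(h>a)&(h<a+.02)&(np.hypot(*off.T)<.03); print(round(a,2),k.sum(),np.round(np.median(off[k],0),4) if k.any() else '')
cv2.imwrite('pics/s2c.png',cv2.resize(p[90:230,200:360,::-1],None,fx=4,fy=4,interpolation=cv2.INTER_CUBIC))
```

```text
0.0 86 [0.0013 0.0155]
0.02 3 [0.0039 0.0058]
0.04 29 [0.0024 0.006 ]
0.06 28 [0.0026 0.0063]
0.08 29 [0.0028 0.0064]
0.1 33 [0.002  0.0062]
0.12 31 [0.0038 0.0069]
0.14 48 [-0.0092  0.0079]
0.16 178 [-0.0127  0.0079]
0.18 66 [0.0004 0.0013]
```

View pics/s2c.png

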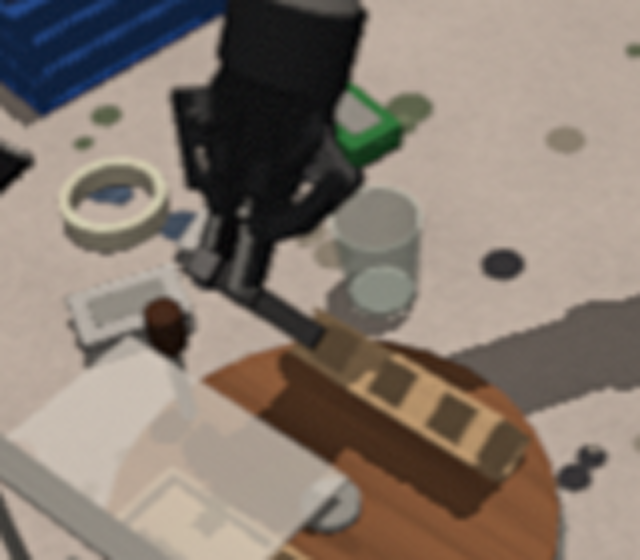

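The held marker is parallel to the rack axis and over slot −1, with its end about 35 mm above the mouth. Inserting it now.

```bash
cat >> h.py <<'E'
def insert(P,Ri):
    c=robot.move_l(P(.13),quat(Ri),.06,until_force=12); print('mid',c)
    if c: return False
    c=robot.move_l(P(.081),quat(Ri),.05,until_force=12); p=robot.read_tool_pos(); print('end',c,'z_r',.081+(p-P(.081))@RZ,np.round(robot.read_ft_force(),1))
    robot.move_gripper(.03); robot.hold(.3); p=robot.read_tool_pos()
    robot.move_l(p-.07*Ri[:,2],quat(Ri),.12); robot.move_l(p-.07*Ri[:,2]+[0,0,.1],quat(Ri),.15); return True
E
python3 - <<'E'
from h import *
z=np.load('m.npz'); a=z['a']; Ri=z['Ri']; P=lambda s:a+s*RZ
print(insert(P,Ri))
robot.reach([.38,-.1,.35],down(np.pi/2))
p,d=shot('top'); W=cloud('top',d)
print(rect(W,(.5145,.376),.12,.008,.03),robot.read_clock()); print([(np.round(r['at'],3).tolist(),round(r['conf'],2)) for r in robot.place_of('marker1','top')])
m=MOUTH-.05*uy; P=W.reshape(-1,3); P=P[np.isfinite(P).all(1)]; r=P-m
k=(abs(r@uy)<.025)&(abs(r@(np.sqrt(.75)*ux-.5*uz))<.025)&(r@RZ>.01)&(r@RZ<.2); print('top end h',k.sum(),np.percentile(r[k]@RZ,[5,50,95,99]))
E
```

```text
mid False
end False z_r 0.08120166933938402 [-0.4  0.4  0.8]
True
(array([0.51289417, 0.37275049]), (146.0, 21.6), np.float64(-0.04234865554805852), np.float64(0.015940933238803856), 452) 30.9417
[([0.529, -0.106, 0.123], 0.83), ([0.664, -0.093, 0.045], 0.51)]
top end h 236 [0.02745375 0.06436884 0.0907418  0.09153687]
```

Run:
```python
from h import *
robot.reach([.40,.1,.35],down(np.pi/2))
P,Ri,pre=pick_marker((.514,.375),-.045,1,-1)
robot.move_l(pre+[0,0,.05],quat(Ri),.2); robot.move_l(pre,quat(Ri),.1)
p,d=shot('scene'); W=cloud('scene',d); m=MOUTH+.05*uy
Q=W.reshape(-1,3); Q=Q[np.isfinite(Q).all(1)]; r=Q-m; h=r@RZ; off=np.c_[r@(np.sqrt(.75)*ux-.5*uz),r@uy]
ok=[]
for a in np.arange(.0,.12,.02):
    k=(h>a)&(h<a+.02)&(np.hypot(*off.T)<.03); o=np.median(off[k],0) if k.any() else [9,9]; print(round(a,2),k.sum(),np.round(o,4)); ok.append(o)
ok=np.array(ok[2:]); good=(abs(ok[:,0]-.0025)<.005).all() and (abs(ok[:,1]-.006)<.005).all(); print(good)
if good and robot.read_gripper_width()>.012:
    print(insert(P,Ri)); robot.reach([.38,-.1,.35],down(np.pi/2)); p,d=shot('top','t3'); W=cloud('top',d)
    Q=W.reshape(-1,3); Q=Q[np.isfinite(Q).all(1)]
    for s in (-1,1):
        r=Q-MOUTH-s*.05*uy; k=(abs(r@uy)<.025)&(abs(r@(np.sqrt(.75)*ux-.5*uz))<.025)&(r@RZ>.01)&(r@RZ<.2); print('top end h',k.sum(),np.percentile(r[k]@RZ,[5,50,95,99]))
    print([(np.round(r['at'],3).tolist(),round(r['conf'],2)) for r in robot.place_of('marker1','top')])
    print([(np.round(r['at'],3).tolist(),round(r['conf'],2)) for r in robot.place_of('knob','top')])
print(robot.read_clock())
```

```text
w 0.015788199102419218
held 0.01601860897843834
0.0 99 [0.0003 0.0155]
0.02 4 [0.0018 0.0062]
0.04 26 [0.0024 0.0065]
0.06 24 [0.0031 0.0068]
0.08 28 [0.0023 0.0073]
0.1 30 [0.0029 0.0071]
True
mid False
end False z_r 0.08132478851204525 [ 0.6 -0.2  0.1]
True
top end h 239 [0.02674552 0.06461875 0.09074417 0.09219079]
top end h 260 [0.0147188  0.0577431  0.09065931 0.09185769]
[([0.528, -0.108, 0.12], 0.74), ([0.515, -0.007, 0.117], 0.71)]
[([0.594, -0.179, 0.138], 0.7)]
48.9167
```

View pics/t3.png

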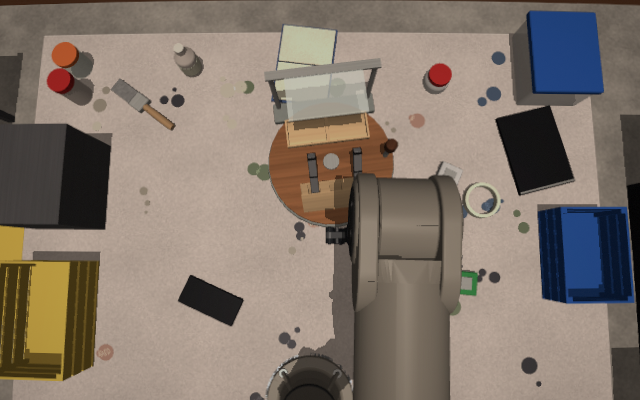

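Both markers are seated (px (313,172) and (357,165)) and none are left on the table. Turning the deck half a turn.

Run:
```python
from h import *
turn(0.0,np.pi,v=.15)
print(robot.read_clock())
robot.move_l([.5,.12,.30],None,.25)
robot.reach([.40,.15,.35],down(np.pi/2)); p,d=shot('top','t4'); W=cloud('top',d)
for t in ('knob','pocket0','tray','marker1','tin1','jar'): print(t,[(np.round(r['at'],3).tolist(),round(r['conf'],2)) for r in robot.place_of(t,'top')])
print(knob(np.pi)[0]); 
for c in ((.4385,-.336),(.554,-.321)): print(rect(W,c,.07,.02,.04))
```

```text
grip 0.02697671375264319
F [-0.9  1.4  5.2]
59.2167
knob [([0.561, 0.091, 0.138], 0.61), ([0.644, 0.008, 0.116], 0.19)]
pocket0 [([0.491, -0.011, 0.05], 0.83), ([0.507, -0.109, 0.052], 0.64)]
tray [([0.493, -0.058, 0.047], 0.79), ([0.504, -0.109, 0.049], 0.39)]
marker1 [([0.487, -0.433, 0.002], 0.65), ([0.64, -0.089, 0.12], 0.64), ([0.629, 0.014, 0.123], 0.59)]
tin1 [([0.436, -0.335, 0.0], 0.95), ([0.534, -0.342, 0.004], 0.65), ([0.282, -0.364, 0.001], 0.56)]
jar [([0.397, -0.202, -0.001], 0.58)]
[0.56190105 0.08391276]
(array([ 0.43229218, -0.34189877]), (90.3, 66.6), np.float64(0.2865780377924919), np.float64(0.027837404598852533), 787)
(array([ 0.53498352, -0.34698901]), (94.7, 63.1), np.float64(-0.40154849968494843), np.float64(0.027790720485680653), 757)
```

View pics/t4.png

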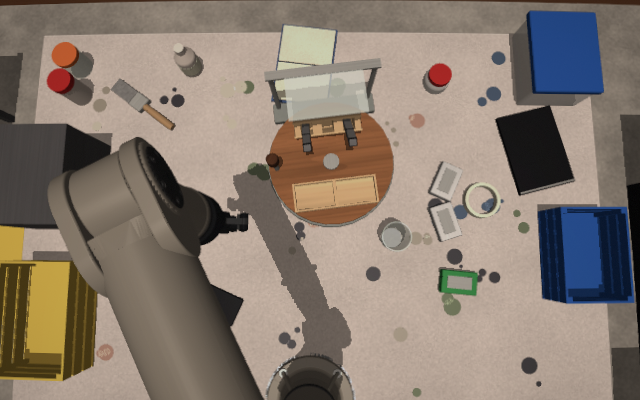

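Tin B was knocked and now lies next to tin A (px (446,181) and (446,220)). Measuring tins and tray with the wrist camera.

```bash
cat >> h.py <<'E'
def look(x,y,z=.27,q=None):
    robot.reach([x,y,z],q or down(np.pi/2+YAW)); robot.hold(.4); T=tool(); p,d=shot('wrist'); return p,cloud('wrist',d,T)
E
python3 - <<'E'
from h import *
p,W=look(.47,-.06,.25); print('tray',rect(W,(.499,-.06),.13,.0585,.066), np.nanmedian(W[...,2][abs(W[...,2]-.045)<.006]))
p,W=look(.42,-.34,.25,down(np.pi/2)); cv2.imwrite('pics/w2.png',p[:,:,::-1]); print('table',np.nanmedian(W[...,2][abs(W[...,2])<.006]))
for c in ((.434,-.338),(.535,-.344)): print(rect(W,c,.062,.0235,.034))
for t in ('tin1',): print(t,[(np.round(r['at'],3).tolist(),round(r['conf'],2)) for r in robot.place_of(t,'wrist')])
E
```

```text
tray (array([ 0.50179285, -0.0551236 ]), (219.6, 76.7), np.float64(-1.4438312952807242), np.float64(0.06065499282183315), 2468) 0.045355535880666875
table 7.332342908991651e-05
(array([ 0.43819238, -0.33391937]), (97.8, 56.2), np.float64(0.31182803400926484), np.float64(0.028122609746565552), 3482)
(array([ 0.5447569 , -0.34073553]), (105.3, 64.6), np.float64(-0.425764623477039), np.float64(0.02807255987185603), 2785)
tin1 [([0.534, -0.341, 0.003], 0.74), ([0.28, -0.363, -0.0], 0.63), ([0.432, -0.338, -0.002], 0.57)]
```

View pics/w2.png

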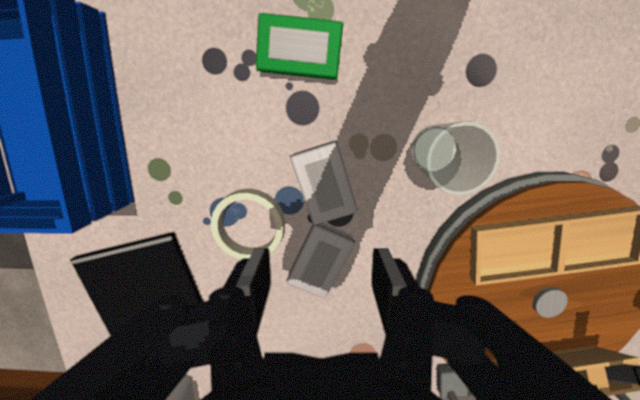

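```bash
cat >> h.py <<'E'
def pca(W,c,r,zc,dz=.0025,op=3):
    z=cv2.medianBlur(np.nan_to_num(W[...,2]).astype(np.float32),3)
    m=(np.hypot(W[...,0]-c[0],W[...,1]-c[1])<r)&(abs(z-zc)<dz)&(abs(W[...,2]-zc)<dz)
    m=cv2.morphologyEx(m.astype(np.uint8),cv2.MORPH_OPEN,np.ones((op,op)))
    n,l,s,_=cv2.connectedComponentsWithStats(m); P=W[l==1+np.argmax(s[1:,4])]; P=P[np.isfinite(P).all(1)][:,:2]
    c=P.mean(0); w,V=np.linalg.eigh(np.cov((P-c).T)); a=np.arctan2(V[1,1],V[0,1]); a=(a+np.pi/2)%np.pi-np.pi/2
    q=(P-c)@V; e=np.percentile(q,[1,99],axis=0); c2=c+V@e.mean(0)
    return np.round(c,4),np.round(c2,4),np.round(np.sqrt(12*w[::-1])*1e3,1),np.round((e[1]-e[0])[::-1]*1e3,1),round(a,4),len(P)
E
python3 - <<'E'
from h import *
p,W=look(.42,-.34,.25,down(np.pi/2))
for c in ((.434,-.337),(.535,-.343)): print(pca(W,c,.062,.028))
p,W=look(.40,-.31,.22,down(np.pi/2))
for c in ((.434,-.337),(.535,-.343)): print(pca(W,c,.062,.028))
for x,y in ((.47,-.06),(.45,-.04)):
    p,W=look(x,y,.25); print('tray',pca(W,(.501,-.06),.13,.061,.003,1)); cv2.imwrite('pics/w3.png',p[:,:,::-1])
    print([(np.round(r['at'],4).tolist(),round(r['conf'],2)) for r in robot.place_of('pocket0','wrist')],[(np.round(r['at'],4).tolist(),round(r['conf'],2)) for r in robot.place_of('tray','wrist')])
print(robot.read_clock())
E
```

```text
(array([ 0.4312, -0.3371]), array([ 0.4325, -0.3369]), array([86.5, 54.8]), array([85. , 53.9]), np.float64(0.316), 3405)
(array([ 0.5326, -0.3419]), array([ 0.5341, -0.3421]), array([87.2, 55. ]), array([85.4, 54.1]), np.float64(-0.4395), 2727)
(array([ 0.4309, -0.3369]), array([ 0.4325, -0.3368]), array([86.6, 54.9]), array([84.9, 54. ]), np.float64(0.3128), 3789)
(array([ 0.5317, -0.3407]), array([ 0.5341, -0.3416]), array([85.4, 53.9]), array([84.7, 53.7]), np.float64(-0.4005), 2864)
tray (array([ 0.4982, -0.0603]), array([ 0.4982, -0.0604]), array([227.3,  96.4]), array([202.7,  69.5]), np.float64(-1.4474), 2571)
[([0.5065, -0.1098, 0.0514], 0.9), ([0.493, -0.0134, 0.0498], 0.69)] [([0.4944, -0.0623, 0.0487], 0.67)]
tray (array([ 0.4971, -0.0622]), array([ 0.4982, -0.0607]), array([226.3,  95.6]), array([203.,  70.]), np.float64(-1.4325), 2439)
[([0.4932, -0.0099, 0.0483], 0.57), ([0.5045, -0.1094, 0.0526], 0.57)] [([0.4967, -0.0598, 0.0479], 0.97)]
70.325
```

View pics/w3.png

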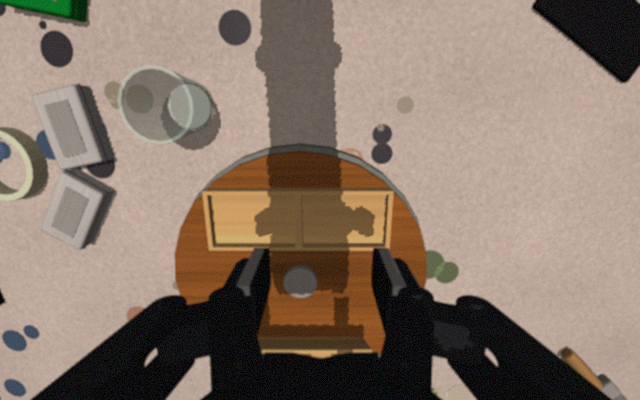

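Run:
```python
from h import *
for w in (.056,.075):
    robot.move_gripper(w); robot.hold(.1)
    p,d=shot('wrist'); V=cloud('wrist',d,np.eye(4)).reshape(-1,3); V=V[np.isfinite(V).all(1)]
    k=(abs(V[:,1])<.07)&(abs(V[:,0])<.03)&(V[:,2]>-.04)&(V[:,2]<.03); print(w,robot.read_gripper_width(),robot.tip_extent,k.sum(),np.round(np.percentile(V[k],[2,50,98],axis=0),4).tolist())
TR=np.array([.4982,-.0605])
for nm,c,a in (('A',(.4325,-.3369),.314),('B',(.5341,-.342),-.42)):
    for s in (1,-1):
        q=robot.inverse_kinematics([*c,.02],down(a+s*np.pi/2)); print(nm,s,None if q is None else np.round(q,2).tolist())
for sl in (1,-1):
    for y in (YAW,YAW+np.pi):
        q=robot.inverse_kinematics([*(TR+sl*.0495*uy[:2]),.07],down(y)); print('place',sl,y,None if q is None else np.round(q,2).tolist())
```

```text
0.056 0.056046477760982316 0.008 4555 [[-0.0107, -0.0421, -0.0394], [0.0061, 0.0265, -0.0223], [0.0114, 0.0399, 0.0005]]
0.075 0.07492307273245283 0.008 4922 [[-0.0107, -0.0509, -0.0393], [0.006, -0.0382, -0.0248], [0.0105, 0.0484, -0.0037]]
A 1 [1.19, 0.67, -0.79, 1.76, 0.57, 0.95, 2.05]
A -1 [0.86, 0.55, -0.31, 1.77, 0.22, 0.85, -0.81]
B 1 [0.98, 0.79, -0.7, 1.5, 0.55, 1.06, 1.3]
B -1 [-0.1, 0.96, 1.12, 1.55, -0.91, 1.22, -0.8]
place 1 0.127 [0.5, 0.45, -0.66, 1.87, 0.34, 0.93, -0.18]
place 1 3.268592653589793 [0.84, 0.7, -1.2, 1.86, 0.73, 1.11, 2.62]
place -1 0.127 [0.66, 0.48, -0.62, 1.81, 0.34, 0.96, 0.01]
place -1 3.268592653589793 [1.0, 0.74, -1.2, 1.8, 0.76, 1.15, 2.81]
```

```bash
cat >> h.py <<'E'
TR=np.array([.4982,-.0605])
def tin(c,a,sl,off=(0,0)):
    q=down(a-np.pi/2); robot.move_gripper(.074); robot.reach([*c,.12],q); robot.move_l([*c,.016],q,.1)
    robot.move_gripper(0,60); print('w',robot.read_gripper_width())
    robot.move_l([*c,.2],q,.2); print('held',robot.read_gripper_width())
    t=TR+sl*.0495*uy[:2]+off; q=down(YAW); robot.reach([*t,.16],q); robot.move_l([*t,.085],q,.12)
    f=robot.move_l([*t,.0652],q,.04,until_force=8); print('stop',f,robot.read_tool_pos(),np.round(robot.read_ft_force(),1))
    return t,q
def chk(c,W):
    print(pca(W,c,.062,.077,.006))
E
python3 - <<'E'
from h import *
robot.reach([.43,-.3,.25],down(.314-np.pi/2))
t,q=tin((.4325,-.3369),.314,1)
robot.move_gripper(.07); robot.hold(.3); robot.move_l([*t,.18],q,.15)
p,W=look(.45,-.04,.25); cv2.imwrite('pics/w4.png',p[:,:,::-1]); chk(t,W); print(t)
p,W=look(.42,-.34,.25,down(np.pi/2)); print(pca(W,(.534,-.342),.062,.028),robot.read_clock())
E
```

```text
w 0.0544012276004059
held 0.05430400730567113
stop True [ 0.49172195 -0.01149626  0.06610217] [-1.3 -0.2  4.5]
(array([ 0.4905, -0.0136]), array([ 0.4919, -0.0134]), array([87. , 56.2]), array([85.6, 54.6]), np.float64(-1.4452), 4229)
[ 0.49193039 -0.01139866]
(array([ 0.5332, -0.3421]), array([ 0.5346, -0.3422]), array([86.8, 54.8]), array([84.7, 53.9]), np.float64(-0.4291), 2696) 84.1833
```

View pics/w4.png

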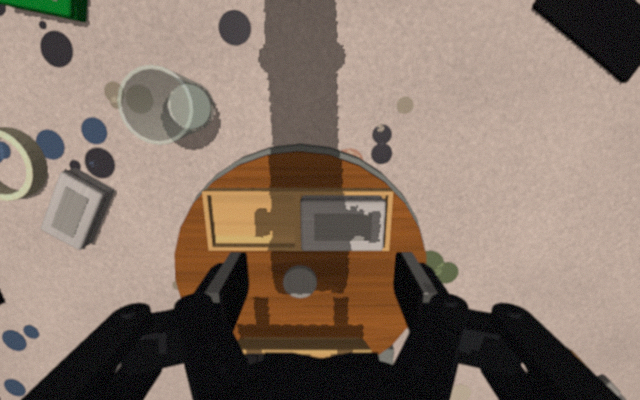

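Run:
```python
from h import *
robot.reach([.5,-.3,.25],down(-.429-np.pi/2))
t,q=tin((.5344,-.342),-.427,-1,.0025*uy[:2])
if robot.read_tool_pos()[2]<.0675:
    robot.move_gripper(.07); robot.hold(.3); robot.move_l([*t,.18],q,.15)
    p,W=look(.45,-.06,.25); cv2.imwrite('pics/w5.png',p[:,:,::-1]); print(t)
    for s in (1,-1):
        c=TR+s*.0495*uy[:2]; chk(c,W); P=W.reshape(-1,3); P=P[np.isfinite(P).all(1)]; P=P[(abs((P[:,:2]-c)@ux[:2])<.022)&(abs((P[:,:2]-c)@uy[:2])<.036)]
        cf,*_=np.linalg.lstsq(np.c_[P[:,:2]-c,np.ones(len(P))],P[:,2],rcond=None); print('tin plane slope,z',np.round(cf,4))
    for k in ('knob','marker1'): print([(np.round(r['at'],3).tolist(),round(r['conf'],2)) for r in robot.place_of(k,'wrist')])
print(robot.read_clock())
```

```text
w 0.05435044218685287
held 0.05462011004366008
stop True [ 0.50398008 -0.10694234  0.06619079] [-1.4  0.6  4.2]
[ 0.50415297 -0.10712148]
(array([ 0.4904, -0.0137]), array([ 0.4917, -0.0135]), array([86.6, 55.9]), array([85.6, 54.4]), np.float64(-1.4491), 4142)
tin plane slope,z [ 0.0003 -0.0018  0.0773]
(array([ 0.5028, -0.1087]), array([ 0.5039, -0.1086]), array([85.9, 55.4]), array([84.9, 54. ]), np.float64(-1.4507), 4069)
tin plane slope,z [0.0024 0.     0.0773]
[]
[([0.641, -0.085, 0.122], 0.57)]
96.025
```

```bash
ls pics
```

```text
cover.png
crop.png
s2.png
s2c.png
scene0.png
t1.png
t2.png
t3.png
t4.png
top0.png
w1.png
w2.png
w3.png
w4.png
w5.png
```

Run:
```python
from h import *
for j in (1.6,2.2,2.7,np.pi):
    k,q=knob(j); robot.reach([*k,.25],q)
print('q7',robot.read_qpos()[6])
turn(np.pi,0.0,v=.15)
robot.move_l([.55,-.2,.32],None,.2)
robot.reach([.35,-.25,.38],down(np.pi/2)); robot.hold(.3); p,d=shot('top','t5'); W=cloud('top',d)
for t in ('knob','rack','slot0','marker1','tin1','jar'): print(t,[(np.round(r['at'],3).tolist(),round(r['conf'],2)) for r in robot.place_of(t,'top')])
Q=W.reshape(-1,3); Q=Q[np.isfinite(Q).all(1)]
for s in (-1,1):
    r=Q-MOUTH-s*.05*uy; k=(abs(r@uy)<.025)&(abs(r@(np.sqrt(.75)*ux-.5*uz))<.025)&(r@RZ>.01)&(r@RZ<.2); print('top end h',k.sum(),np.percentile(r[k]@RZ,[5,50,95,99]))
print(robot.read_clock(),knob(0)[0])
```

```text
q7 -2.7304062185437616
grip 0.027263439021624723
F [-1.  -0.2  5.8]
knob []
rack [([0.476, -0.068, 0.052], 0.75)]
slot0 [([0.504, -0.061, 0.108], 0.93), ([0.5, -0.009, 0.11], 0.56), ([0.52, -0.107, 0.113], 0.55)]
marker1 [([0.516, -0.007, 0.116], 0.85), ([0.529, -0.107, 0.125], 0.83)]
tin1 [([0.668, -0.086, 0.049], 0.8), ([0.284, -0.364, -0.004], 0.8), ([0.651, 0.009, 0.053], 0.66)]
jar [([0.398, -0.2, -0.002], 0.66)]
top end h 280 [0.01604305 0.05584063 0.09093153 0.09187822]
top end h 263 [0.01535557 0.05933188 0.09062925 0.09148332]
112.35 [ 0.59609895 -0.18391276]
```

View pics/t5.png

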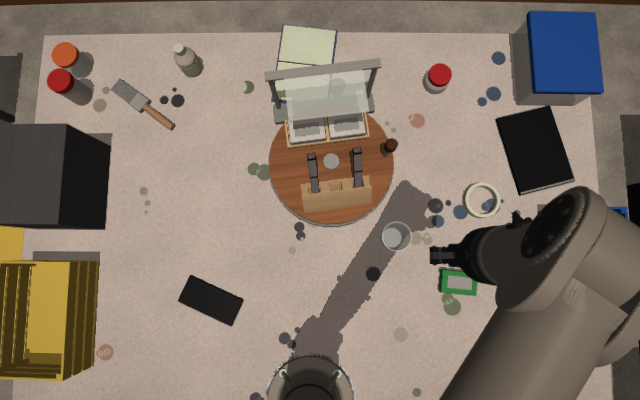

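The rack faces front with both markers in it (px (313,172) and (357,165)). The tins sit in the tray under the cover (px (308,128) and (348,125)). The jar is upright and the arm is clear.

```bash
python3 -c "
from cell import robot
print(robot.job_done())"
```

```text
the job is handed in; nothing more can be done
None
```

The job is handed in (no verdict was returned): in the final top-camera check both markers were fully down in the rack, both tins were in the tray (measured level and fully down before the last turn), the deck was back with the markers facing the robot, and the jar was upright, at about 112 s of the 210 s limit.

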